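# Seat two temperature probes in the matching bores of a dry block heater

### The job

Take the two temperature probes out of the rack and put each one into the bore of the block heater that fits its stem, pressing it down past the spring ball in the bore until its flange lies flush on the block. The drop-in block has play in its well, so feel for the bore, press gently and never force a probe that has caught on a rim; leave everything else on the bench where it is.

Things in the scene. Friction and masses are not known exactly. Their poses are not given: they have to be found in the camera images.
- heater: White dry block heater, fixed, 262 (own x) by 280 mm, 92 mm high. Origin: centre of its underside; keypad towards -x. Its aluminium block, face 100 mm above the bench, has a row of five bores along own y at x = 32 mm, 44 mm apart, growing towards +y: 9, 13, 17, 21, 25 mm across. The block lies loose in its well with 5 mm play each way; about 14 N sideways slides it.
- bore8 (a point): Nominal centre of the mouth of the 9 mm bore (for 8 mm stems), with the block centred in its well; axes as the heater's. The loose block may lie up to 5 mm off along own x and y, all bores with it. Empty, 64 mm deep, sharp rim. 18 mm down a sprung steel ball stands 1.5 mm in from the +x side and grips the stem.
- bore12 (a point): Nominal centre of the mouth of the 13 mm bore (for 12 mm stems), with the block centred in its well; axes as the heater's. The loose block may lie up to 5 mm off along own x and y, all bores with it. Empty, 64 mm deep, sharp rim. 18 mm down a sprung steel ball stands 1.5 mm in from the +x side and grips the stem.
- bore16 (a point): Nominal centre of the mouth of the 17 mm bore (for 16 mm stems), with the block centred in its well; axes as the heater's. The loose block may lie up to 5 mm off along own x and y, all bores with it. Empty, 64 mm deep, sharp rim. 18 mm down a sprung steel ball stands 1.5 mm in from the +x side and grips the stem.
- bore20 (a point): Nominal centre of the mouth of the 21 mm bore (for 20 mm stems), with the block centred in its well; axes as the heater's. The loose block may lie up to 5 mm off along own x and y, all bores with it. Empty, 64 mm deep, sharp rim. 18 mm down a sprung steel ball stands 1.5 mm in from the +x side and grips the stem.
- bore24 (a point): Nominal centre of the mouth of the 25 mm bore (for 24 mm stems), with the block centred in its well; axes as the heater's. The loose block may lie up to 5 mm off along own x and y, all bores with it. Taken by the heater's own grey sensor, 28 mm high.
- probe_a: Temperature probe hanging upright in the rack: steel stem 12 mm across, 60 mm long, the last 5 mm tapering to 9 mm; flange 32 mm across, 5 mm thick; black square head 24 by 24 mm (sides along own x and y), 40 mm high, to grip. About 110 g. Origin: centre of the stem's tip, z up; flange underside at z = 60 mm, head from 65 to 105 mm.
- probe_b: Temperature probe hanging upright in the rack: steel stem 20 mm across, 60 mm long, the last 5 mm tapering to 17 mm; flange 38 mm across, 5 mm thick; black square head 30 by 30 mm (sides along own x and y), 40 mm high, to grip. About 200 g. Origin: centre of the stem's tip, z up; flange underside at z = 60 mm, head from 65 to 105 mm.
- probe_a_seat (a point): Centre of the flange's underside of probe_a, 60 mm above its tip; level with the block's face when home. The probe does not sink by its own weight: past the ball it takes a steady push of about 4 to 12 N all the way down. More than 40 N on the block, down or sideways, harms it.
- probe_b_seat (a point): Centre of the flange's underside of probe_b, 60 mm above its tip; level with the block's face when home. The probe does not sink by its own weight: past the ball it takes a steady push of about 4 to 12 N all the way down. More than 40 N on the block, down or sideways, harms it.
- rack: White open test-tube rack, 90 mm deep (own x), 214 mm wide (own y), 85 mm high, fixed. Origin at the centre of its underside. Its 5 mm top plate has two rows of four square holes 24 mm wide (own x = -22 and 22 mm, own y = -75, -25, 25, 75 mm). The probes hang by their flanges in the end holes of the row at x = -22 mm, either way round.
- tube: Bystander: stoppered glass test tube, 15 mm across, 99 mm high, standing in the rack hole at own x = 22, y = -25 mm; origin at its bottom. Leave.
- wash_bottle: Bystander: white plastic wash bottle, 72 mm across, about 200 mm high; origin at its bottom. Leave.
- flask: Bystander: stoppered glass volumetric flask, 74 mm across, 184 mm high; origin at its bottom. Leave.
- beaker: Bystander: glass beaker, 84 mm across, 100 mm high; origin at its bottom. Leave.
- cell_box: Bystander: cardboard tray of grey cell cases, 150 by 200 mm, 34 mm high; origin at its bottom. Leave.
- stopper: Bystander: black rubber stopper standing on its wide end, 28 mm across, 26 mm high; origin at its bottom. Leave.
Things that resemble listed ones, but are neither listed nor needed, are in the scene too. Leave any blue, red or turquoise look-alike of the probe_a alone.

How it is judged (in metres and radians):
At the end, for the whole second after the job is handed in: The 12 mm probe is in the 13 mm bore and the 20 mm probe in the 21 mm bore, each with its flange underside within 1.5 mm of the block's face, within 8 mm of the bore's listed mouth, upright within 0.05 rad and at rest (z of probe_a_seat in the frame of bore12 between -0.003 and 0.0015 m and horizontal distance between probe_a_seat and bore12 below 0.008 m and angle between each of probe_a, probe_b's own z axis and vertical below 0.05 rad and linear speed of each of probe_a, probe_b below 0.01 m/s and z of probe_b_seat in the frame of bore20 between -0.003 and 0.0015 m and horizontal distance between probe_b_seat and bore20 below 0.008 m); the robot touches nothing.
It fails at once if a probe is pushed against the block heater with more than 40 N (contact force between any of probe_a, probe_b and heater above 40 N).
It fails at once if one of the bystanders (stoppered tube, wash bottle, flask, beaker, box of cells, loose stopper) is moved by more than 25 mm (distance of any of tube, wash_bottle, flask, beaker, cell_box, stopper from where it was at the start of the episode above 0.025 m).
It also fails if it takes over 64 s, if anything falls off the work surface, if the arm or the gripper's body presses on something with over 40 N, if the wrist force passes 120 N, or if a joint passes its speed limit or range.

### The arm

A 6-joint arm with a two-finger parallel gripper is mounted at the origin on the work surface. World frame = base frame: x ahead of the robot, y to its left, z up, the work surface at z = 0. Lengths are in mm, angles in degrees, forces in N, time in s.
With the tool pointing down it reaches from about 325 to 775 mm from the base axis. Payload 5.5 kg.
Tool frame: the origin (TCP) lies at the very end of the fingers, on their centre line; the grasp point (between the pads) lies 19 mm behind it; z points along the fingers, y is the line along which they close (so a half turn about z gives the same grasp; the last joint's range is limited). The gripper opens to 88 mm and grips with 3 to 60 N. Pads are 20 mm wide; open, the fingers measure 115 mm over their backs; the gripper's body (75 mm by 178 mm) begins 61 mm behind the grasp point.
Start: joints at [-78.306, 5.22, 70.514, -0, 104.267, -3.249], TCP at [154.711, -579.725, 222.631] pointing down, gripper open.
Joint ranges: [-164.24, 164.24], [-49.07, 125.15], [9.68, 141.18], [-86.29, 266.29], [3.28, 154.24], [-151.56, 151.56]. Speed limits (degrees/s): [147.25, 147.25, 172.46, 180, 180, 180].

### API

Orientations are given as [roll, pitch, yaw] about the fixed x, y, z axes, in that order (R = Rz(yaw) Ry(pitch) Rx(roll)).
In Python, from rig import manip gives the robot as it stands. The module is installed in compiled form; this text tells all that it offers.
- The arm moves only by the shell command python3 -m handwheel 'ROWS'. ROWS is JSON, a list of rows, each a list of 7 numbers: the opening, from 0 (shut) to 1 (fully open), then the shift along the tool's x, y, z in mm, then the turn, a rotation vector about the tool's x, y, z in rad. A call has exactly 5 rows; each row shifts and turns the commanded pose from where the row before left it, along the tool's axes as they then stand; what a row does not reach is not made up. A row lasts 1/12 s, in which the tool goes at most 41.7 mm and 7.16 degrees, less where a joint would pass 70% of its speed; a pose out of reach is approached as far as the arm can. A call with a gripper value outside its range is refused whole. The fingers move at their own pace and stop on an object; the grip force is fixed at half the most. Time passes only in rows, so rows that do not move let the fingers close, or fill a call up. It gives the time, the measured TCP pose, the force, the opening and the grip force at its end, in the units of the state.
- manip.get_state(): the state, without advancing time (a new reading comes with each control period).
- manip.snapshot(name): name is "scene" or "side" or "wrist"; returns the picture (384x512x3 uint8, red, green, blue); there is no depth.
- manip.camera_info(name): a dict with "fx", "fy", "cx", "cy" (pixels), "k1" (the pictures are not rectified: a ray, as slopes to the right and down, at radius r is drawn at 1 + k1 r^2 times it, then the intrinsics apply), "R" (3x3) and "t" (3): a world point X has camera coordinates R X + t; the wrist camera has in their place "mount" (4x4, takes a point from camera to tool coordinates, whose origin is the TCP and whose axes are the flange's). Camera axes: x right, y down, z forward; pixel columns grow to the right and rows downward; lengths in mm; the calibration is good to about 2 mm. A picture is of the moment at which its call begins: read the wrist's pose just before it. camera_info takes no time and is no camera call.
- manip.close_job(): hands the job in; it is judged then, once.
The state is a dict: "clock": time; "qpos": joint angles; "joint_velocities": joint speeds; "effort": joint torques, N m; "ee_pos": TCP position; "ee_rot": TCP orientation; "ft_force": force on the tool from outside, world axes, zero at the start; "wrist_torque": the same for the moment, N m; "gripper_width": finger opening in mm; "grip_force": force on a finger pad.
Only numpy, scipy, OpenCV 4.12 (cv2) and the standard library are available. Lean on these libraries where they do the work, as an engineer would, in place of code of your own. Each camera call takes 0.05 s, during which the arm holds its last target. There are 200 camera calls.

## Working session

There is one attempt and no reset: what is moved stays moved. The work goes in short steps, Python scripts to look and compute and a shell command to move; the robot and the scene stay as the last step left them, time stands still between calls to the robot, and variables do not carry over. Pictures are saved under pics/ and viewed, at most 10 in all, crops included, and the job is handed in when it is done.

```bash
mkdir -p pics; python3 - <<'E'
from rig import manip
import cv2,json
s=manip.get_state();print(s['clock'],s['ee_pos'],s['ee_rot'],s['ft_force'],s['gripper_width'])
for n in("scene","side","wrist"):
    im=manip.snapshot(n);cv2.imwrite(f"pics/{n}0.png",im[:,:,::-1])
    print(n,manip.camera_info(n))
E
```

```text
0.0 [ 154.64791807 -579.43114355  221.51659883] [-1.79890057e+02 -8.01056557e-03  1.49417926e+01] [-0.41802693 -0.0857123  -0.70073768] 87.92292060774207
scene {'fx': 457.5662746162477, 'fy': 457.5662746162477, 'cx': 256.7215371708169, 'cy': 187.6058920696032, 'k1': -0.05493981398255375, 'R': array([[-0.48718336,  0.87305963, -0.02047582],
       [ 0.50776504,  0.26411054, -0.82001237],
       [-0.71051182, -0.40989329, -0.57197942]]), 't': array([ 229.53616804, -273.65014664, 1660.14971757])}
side {'fx': 478.790365401268, 'fy': 478.790365401268, 'cx': 258.87274985637947, 'cy': 190.72552234292303, 'k1': -0.20697612131950247, 'R': array([[-0.8601434 , -0.50997845, -0.00867798],
       [-0.35437644,  0.60976455, -0.70894607],
       [ 0.36683874, -0.60672002, -0.7052093 ]]), 't': array([ 562.04727895,  223.71410822, 1377.33917394])}
wrist {'fx': 306.34780064188567, 'fy': 306.34780064188567, 'cx': 255.9032105895147, 'cy': 193.48412580554623, 'k1': 0.015628667286961634, 'mount': array([[-1.19805806e-03, -9.54825243e-01, -2.97165475e-01,
         8.09011567e+01],
       [ 9.99998436e-01, -7.57408780e-04, -1.59797557e-03,
        -1.18207323e+00],
       [ 1.30071167e-03, -2.97166925e-01,  9.54824658e-01,
        -1.63687336e+02],
       [ 0.00000000e+00,  0.00000000e+00,  0.00000000e+00,
         1.00000000e+00]])}
```

View pics/scene0.png

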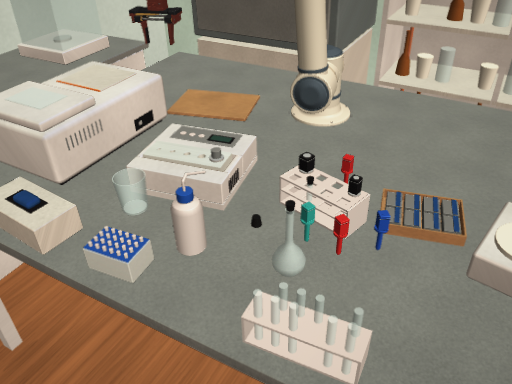

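View pics/side0.png

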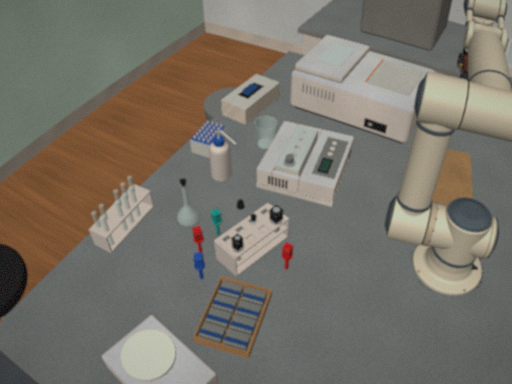

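The scene view shows the heater at about (200,165) and the rack at (323,200), with two black heads: the large one at (307,162) and the small one at (355,185). Possible mix-ups are red (347,165) and (341,232), turquoise (307,220), blue (382,228), the tube stopper (310,182) and the loose stopper (256,221). By the description I choose the black heads in the end holes of the rack. The side view shows the heads at (277,214) and (238,242), and the heater at (306,160).

```bash
python3 - <<'E'
import cv2,numpy as np
a=cv2.imread('pics/scene0.png')
b=cv2.imread('pics/side0.png')
c=cv2.resize(a[118:248,130:380],(800,416),interpolation=cv2.INTER_CUBIC);cv2.imwrite('pics/c1.png',c)
d=np.hstack([cv2.resize(b[115:210,250:360],(440,380),interpolation=cv2.INTER_CUBIC),cv2.resize(b[195:285,205:295],(360,360),interpolation=cv2.INTER_CUBIC)[:360].repeat(1,0) if 0 else cv2.copyMakeBorder(cv2.resize(b[195:285,205:295],(360,360),interpolation=cv2.INTER_CUBIC),0,20,0,0,cv2.BORDER_CONSTANT)])
cv2.imwrite('pics/c2.png',d)
E
```

```text
(no output)
```

View pics/c1.png

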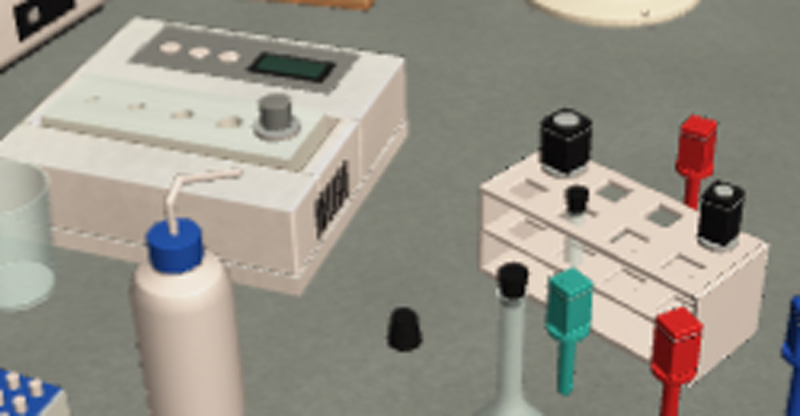

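View pics/c2.png

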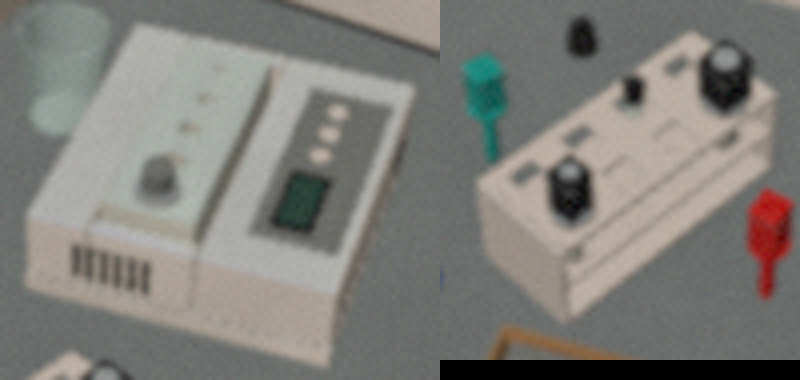

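The crops confirm it. The large black head (probe_b) sits in the rack end hole next to the tube, and the small black one (probe_a) in the other end hole of the same row. The bores run left to right from 9 mm to the sensor, at c1 (92,98) to (230,122). Next I fit the poses from both views.

```bash
cat > h.py <<'E'
import numpy as np,cv2
from rig import manip
from scipy.optimize import least_squares
from scipy.spatial.transform import Rotation as Ro
def proj(n,X,ci=None,pose=None):
    c=ci or manip.camera_info(n);X=np.atleast_2d(X).astype(float)
    if n=='wrist':
        M=np.array(c['mount']);p,r=pose;Rt=Ro.from_euler('xyz',r,degrees=True).as_matrix()
        T=(X-p)@Rt; C=(T-M[:3,3])@M[:3,:3]
    else: C=X@np.array(c['R']).T+c['t']
    s=C[:,:2]/C[:,2:];s=s*(1+c['k1']*(s**2).sum(1,keepdims=True))
    return s*[c['fx'],c['fy']]+[c['cx'],c['cy']]
def place(q,P):
    P=np.atleast_2d(P).astype(float);c,s=np.cos(q[2]),np.sin(q[2])
    return np.c_[q[0]+c*P[:,0]-s*P[:,1],q[1]+s*P[:,0]+c*P[:,1],P[:,2]]
def fit(obs,q0):
    ci={n:manip.camera_info(n) for n in obs}
    f=lambda q:np.concatenate([(proj(n,place(q,[o[0] for o in ob]),ci[n])-[o[1] for o in ob]).ravel() for n,ob in obs.items()])
    return least_squares(f,q0,loss='soft_l1'),f
E
python3 - <<'E'
from h import *
a=lambda u,v:(130+u/3.2,118+v/3.2)
b=lambda u,v:(250+u/4,115+v/4)
c=lambda u,v:(205+(u-440)/4,195+v/4)
H={'scene':[((-131,-140,92),a(138,17)),((-131,140,92),a(405,62)),((131,140,92),a(298,210)),((32,88,128),a(275,100))],
'side':[((-131,-140,92),b(412,88)),((-131,140,92),b(335,295)),((131,140,92),b(28,215)),((131,-140,92),b(137,25)),((32,88,128),b(159,163))]}
bs=[(92,98),(137,104),(183,113),(230,122)];bb=[(219,68),(205,98),(190,128),(180,160)]
K={'scene':[((45,-107,85),a(480,187)),((-45,107,85),a(765,245)),((45,107,85),a(695,305)),((-22,-75,130),a(567,120)),((-22,75,130),a(727,190))],
'side':[((45,107,85),c(480,183)),((-45,107,85),c(568,252)),((-45,-107,85),c(775,97)),((45,-107,85),c(695,33)),((-22,-75,130),c(727,57)),((-22,75,130),c(570,172))]}
for nm,O,q0 in(('heater',H,(500,-150,0)),('rack',K,(400,200,0))):
    best=min((fit(O,(q0[0],q0[1],y)) for y in(-1.5,-.7,0,.7,1.5,2.5)),key=lambda r:r[0].cost);r,f=best
    print(nm,r.x[:2].round(1),np.degrees(r.x[2]).round(2),f(r.x).reshape(-1,2).round(1).tolist())
    if nm=='heater':
        for y in(-88,-44,0,44):print(place(r.x,(32,y,100)).round(1))
        for n,o in(('scene',[a(*t) for t in bs]),('side',[b(*t) for t in bb])):
            print((proj(n,place(r.x,[(32,y,100) for y in(-88,-44,0,44)]))-o).round(1).tolist())
    else: print(place(r.x,[(-22,-75,130),(-22,75,130),(22,-25,99)]).round(1))
# triangulate bystander bottoms roughly: stopper, flask, bottle
E
```

```text
heater [ 555.5 -151.3] 9.36 [[-0.9, -1.2], [0.5, -2.3], [-1.8, -0.4], [1.4, -0.9], [0.7, -0.3], [-0.3, 0.2], [-1.9, 0.0], [-0.8, -0.8], [-0.2, 1.9]]
[[ 601.4 -232.9  100. ]]
[[ 594.2 -189.5  100. ]]
[[ 587.  -146.1  100. ]]
[[ 579.9 -102.7  100. ]]
[[1.5, -1.2], [1.4, -0.6], [1.3, -1.0], [1.2, -1.3]]
[[0.6, 1.0], [0.3, 0.8], [0.1, 1.0], [-1.5, 0.9]]
rack [539.  229.2] -16.34 [[-0.6, -1.7], [0.9, -0.8], [0.4, -3.1], [-0.5, -1.2], [-1.9, -0.5], [-1.4, -0.1], [-2.6, 1.2], [0.7, -0.2], [-0.5, -0.2], [-0.3, 0.7], [-0.5, -0.2]]
[[496.8 163.4 130. ]
 [539.  307.3 130. ]
 [553.1 199.   99. ]]
```

```bash
python3 - <<'E'
from h import *
ci={n:manip.camera_info(n) for n in('scene','side')}
T={'bottle_cap z190':((185,192),(219,141)),'flask stopper':((291,205),(183.5,182)),'flask ball~z30':((289,258),(187,215)),'sstopper':((256,221),(240,204)),'beaker ctr':((130,190),(266,132)),'red1':((347,162),(288,247)),'red2':((341,228),(198,236)),'turq':((307,213),(216,214)),'blue':((382,225),(200,262))}
for k,(p,q) in T.items():
    f=lambda X:np.r_[(proj('scene',X,ci['scene'])[0]-p),(proj('side',X,ci['side'])[0]-q)]
    r=least_squares(f,(500,0,100));print(k,r.x.round(0),r.cost.round(1))
E
```

```text
bottle_cap z190 [799.   7. 151.] 0.0
flask stopper [763. 245. 176.] 0.8
flask ball~z30 [768. 246.  35.] 0.1
sstopper [664. 105.  11.] 0.3
beaker ctr [ 752. -219.   54.] 0.0
red1 [418. 243.  90.] 3.2
red2 [666. 324.  75.] 0.3
turq [663. 238.  85.] 2.5
blue [609. 398.  71.] 2.4
```

```bash
python3 -m handwheel '[[1,0,-40,-30,0,0,0],[1,0,-40,-20,0,0,0],[1,10,-40,0,0,0,0],[1,10,-40,0,0,0,0],[1,10,-40,0,0,0,0]]'
```

```text
clock: 0.57
ee_pos: [134.2, -386.2, 266.1]
ee_rot: [-180.0, -0.0, 14.9]
ft_force: [0.2, 0.3, 0.8]
gripper_width: 87.7
grip_force: 0.0
```

```bash
cat >> h.py <<'E'
def plan(x,y,z,yaw,g,n=None,start=None):
    "print rounded handwheel rows from the current (vertical) pose"
    if start is None:
        s=manip.get_state();p=np.array(s['ee_pos']);w=s['ee_rot'][2]
    else: p=np.array(start[:3],float);w=start[3]
    dw=(yaw-w+180)%360-180;D=np.array([x,y,z])-p
    n=n or int(max(np.ceil(np.linalg.norm(D)/40),np.ceil(abs(dw)/7)));n=-(-n//5)*5
    r=-np.radians(dw)/n;rows=[]
    rr=round(r,3)
    for i in range(n):
        a=np.radians(w);d=(np.array([x,y,z])-p)/(n-i);c,s=np.cos(a),np.sin(a)
        t=[round(d[0]*c+d[1]*s,1),round(d[0]*s-d[1]*c,1),round(-d[2],1)]
        p=p+[t[0]*c+t[1]*s,t[0]*s-t[1]*c,-t[2]];w-=np.degrees(rr)
        rows.append([g]+t+[0,0,rr])
    for i in range(0,n,5):print(str(rows[i:i+5]).replace(' ',''))
E
python3 -c "
from h import *
plan(585,-165,240,85,1)"
```

```text
[[1,np.float64(32.8),np.float64(-6.5),np.float64(1.7),0,0,np.float64(-0.082)],[1,np.float64(33.3),np.float64(-3.8),np.float64(1.7),0,0,np.float64(-0.082)],[1,np.float64(33.5),np.float64(-1.1),np.float64(1.7),0,0,np.float64(-0.082)],[1,np.float64(33.4),np.float64(1.7),np.float64(1.7),0,0,np.float64(-0.082)],[1,np.float64(33.2),np.float64(4.4),np.float64(1.8),0,0,np.float64(-0.082)]]
[[1,np.float64(32.7),np.float64(7.1),np.float64(1.7),0,0,np.float64(-0.082)],[1,np.float64(32.0),np.float64(9.8),np.float64(1.8),0,0,np.float64(-0.082)],[1,np.float64(31.1),np.float64(12.4),np.float64(1.7),0,0,np.float64(-0.082)],[1,np.float64(30.0),np.float64(14.9),np.float64(1.8),0,0,np.float64(-0.082)],[1,np.float64(28.7),np.float64(17.2),np.float64(1.7),0,0,np.float64(-0.082)]]
[[1,np.float64(27.2),np.float64(19.5),np.float64(1.8),0,0,np.float64(-0.082)],[1,np.float64(25.5),np.float64(21.7),np.float64(1.7),0,0,np.float64(-0.082)],[1,np.float64(23.6),np.float64(23.7),np.float64(1.8),0,0,np.float64(-0.082)],[1,np.float64(21.5),np.float64(25.6),np.float64(1.7),0,0,np.float64(-0.082)],[1,np.float64(19.4),np.float64(27.3),np.float64(1.8),0,0,np.float64(-0.082)]]
```

```bash
sed -i "s/t=\[round(d\[0\]\*c+d\[1\]\*s,1),round(d\[0\]\*s-d\[1\]\*c,1),round(-d\[2\],1)\]/t=[round(float(v),1) for v in (d[0]*c+d[1]*s,d[0]*s-d[1]*c,-d[2])]/; s/rr=round(r,3)/rr=round(float(r),3)/" h.py
python3 -m handwheel '[[1,33,-6,2,0,0,-0.082],[1,33,-4,2,0,0,-0.082],[1,33,-1,2,0,0,-0.082],[1,33,2,2,0,0,-0.082],[1,33,4,2,0,0,-0.082]]' >/dev/null
python3 -m handwheel '[[1,33,7,2,0,0,-0.082],[1,32,10,2,0,0,-0.082],[1,31,12,2,0,0,-0.082],[1,30,15,2,0,0,-0.082],[1,29,17,2,0,0,-0.082]]' >/dev/null
python3 -m handwheel '[[1,27,20,2,0,0,-0.082],[1,26,22,0,0,0,-0.082],[1,24,24,0,0,0,-0.082],[1,22,26,0,0,0,-0.082],[1,19,27,0,0,0,-0.082]]' >/dev/null
python3 -m handwheel '[[1,0,0,0,0,0,0],[1,0,0,0,0,0,0],[1,0,0,0,0,0,0],[1,0,0,0,0,0,0],[1,0,0,0,0,0,0]]'
python3 - <<'E'
from h import *
s=manip.get_state();im=manip.snapshot('wrist');cv2.imwrite('pics/w1.png',im[:,:,::-1])
pose=(s['ee_pos'],s['ee_rot']);np.save('w1pose.npy',np.array(pose));q=(555.5,-151.3,np.radians(9.36))
P=[(32,y,100) for y in(-88,-44,0,44)]
print(pose,proj('wrist',place(q,P),pose=pose).round(0).tolist())
cv2.imwrite('pics/w1b.png',cv2.resize(im[:,:,::-1],(800,600),interpolation=cv2.INTER_CUBIC))
E
```

```text
clock: 2.23
ee_pos: [584.7, -167.3, 245.1]
ee_rot: [179.9, 0.0, 85.3]
ft_force: [0.7, 0.6, -0.0]
gripper_width: 87.8
grip_force: 0.0
(array([ 584.73830462, -167.25519025,  245.13946331]), array([1.79935600e+02, 2.79589729e-02, 8.53084056e+01])) [[277.0, 238.0], [268.0, 201.0], [258.0, 161.0], [247.0, 118.0]]
```

View pics/w1b.png

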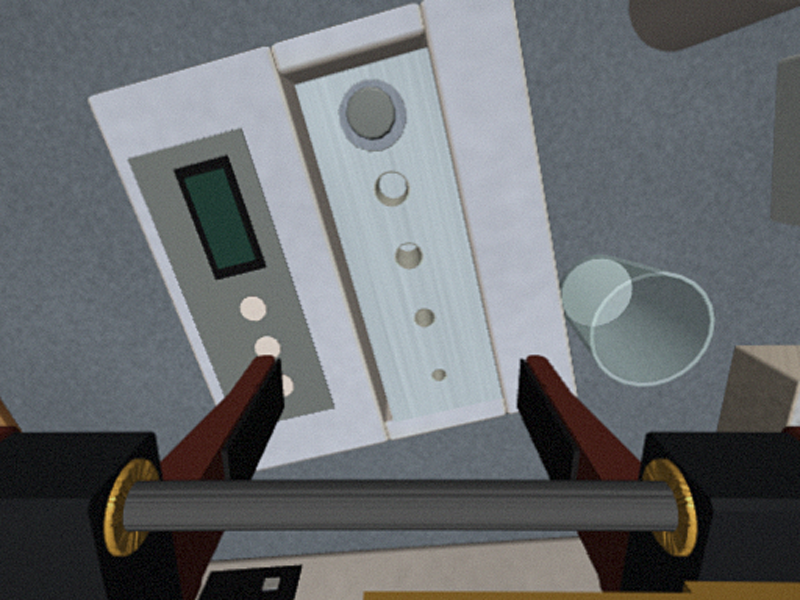

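The wrist view shows the block face with four open bores (in the 1.5625× picture): 21 mm at (392,188), 17 mm at (408,255), 13 mm at (424,317), 9 mm at (438,375). The sensor is at the top. I measure them and plan the move to the rack.

```bash
python3 - <<'E'
from h import *
pose=np.load('w1pose.npy');ci=manip.camera_info('wrist')
g=cv2.cvtColor(cv2.imread('pics/w1.png'),cv2.COLOR_BGR2LAB)[:,:,0]
obs=np.array([(392,188),(408,255),(424.5,317.5),(438.5,375)])/1.5625
ys=[44,0,-44,-88]
def bp(uv,z):
    return least_squares(lambda X:proj('wrist',[X[0],X[1],z],ci,pose)[0]-uv,(585,-150)).x
for o in obs: print(bp(o,100).round(1))
f=lambda q:(proj('wrist',place(q,[(32,y,100) for y in ys]),ci,pose)-obs).ravel()
r=least_squares(f,(555,-151,.16));print('block',r.x[:2],np.degrees(r.x[2]),f(r.x).round(1))
print(place(r.x,[(32,44,100),(32,-44,100)]).round(1))
c=[((-131,140,92),(90,98)),((-131+262,140,92),(515,-2))]
print('corner -131,140:',bp(np.array((90,98))/1.5625,92), place((555.5,-151.3,np.radians(9.36)),(-131,140,92)))
plan(518,235,250,74,1)
E
```

```text
[ 583.5 -104.8]
[ 590.2 -148.2]
[ 598.  -192.3]
[ 605.  -236.1]
block [ 559.0101888  -153.75812775] 9.37175427813858 [-0.   0.4  0.4  0.3 -0.3 -0.3 -0.1 -0.6]
[[ 583.4 -105.1  100. ]
 [ 597.7 -192.   100. ]]
corner -131,140: [405.2272348  -37.56429689] [[403.47493818 -34.46943645  92.        ]]
[[1,26.4,-6.6,-0.3,0,0,0.013],[1,26.3,-7.0,-0.3,0,0,0.013],[1,26.2,-7.3,-0.3,0,0,0.013],[1,26.1,-7.7,-0.3,0,0,0.013],[1,26.0,-8.0,-0.3,0,0,0.013]]
[[1,25.9,-8.3,-0.3,0,0,0.013],[1,25.7,-8.7,-0.3,0,0,0.013],[1,25.6,-9.0,-0.3,0,0,0.013],[1,25.5,-9.3,-0.3,0,0,0.013],[1,25.4,-9.7,-0.4,0,0,0.013]]
[[1,25.3,-10.0,-0.3,0,0,0.013],[1,25.1,-10.3,-0.4,0,0,0.013],[1,25.0,-10.6,-0.3,0,0,0.013],[1,24.9,-10.9,-0.4,0,0,0.013],[1,24.7,-11.3,-0.3,0,0,0.013]]
```

```bash

python3 -m handwheel '[[1,26.4,-6.6,0,0,0,0.013],[1,26.3,-7,0,0,0,0.013],[1,26.2,-7.3,-1,0,0,0.013],[1,26.1,-7.7,-1,0,0,0.013],[1,26,-8,-1,0,0,0.013]]' >/dev/null
python3 -m handwheel '[[1,25.9,-8.3,0,0,0,0.013],[1,25.7,-8.7,0,0,0,0.013],[1,25.6,-9,0,0,0,0.013],[1,25.5,-9.3,0,0,0,0.013],[1,25.4,-9.7,-1,0,0,0.013]]' >/dev/null
python3 -m handwheel '[[1,25.3,-10,0,0,0,0.013],[1,25.1,-10.3,0,0,0,0.013],[1,25,-10.6,-1,0,0,0.013],[1,24.9,-10.9,0,0,0,0.013],[1,24.7,-11.3,0,0,0,0.013]]' >/dev/null
python3 -m handwheel '[[1,0,0,0,0,0,0],[1,0,0,0,0,0,0],[1,0,0,0,0,0,0],[1,0,0,0,0,0,0],[1,0,0,0,0,0,0]]'
python3 - <<'E'
from h import *
s=manip.get_state();im=manip.snapshot('wrist');cv2.imwrite('pics/w2.png',im[:,:,::-1])
np.save('w2pose.npy',np.array((s['ee_pos'],s['ee_rot'])))
cv2.imwrite('pics/w2b.png',cv2.resize(im[:,:,::-1],(800,600),interpolation=cv2.INTER_CUBIC))
E
```

```text
clock: 3.95
ee_pos: [518.4, 234.3, 249.5]
ee_rot: [180.0, -0.0, 74.1]
ft_force: [0.1, -0.1, 0.5]
gripper_width: 88.0
grip_force: 0.0
```

View pics/w2b.png

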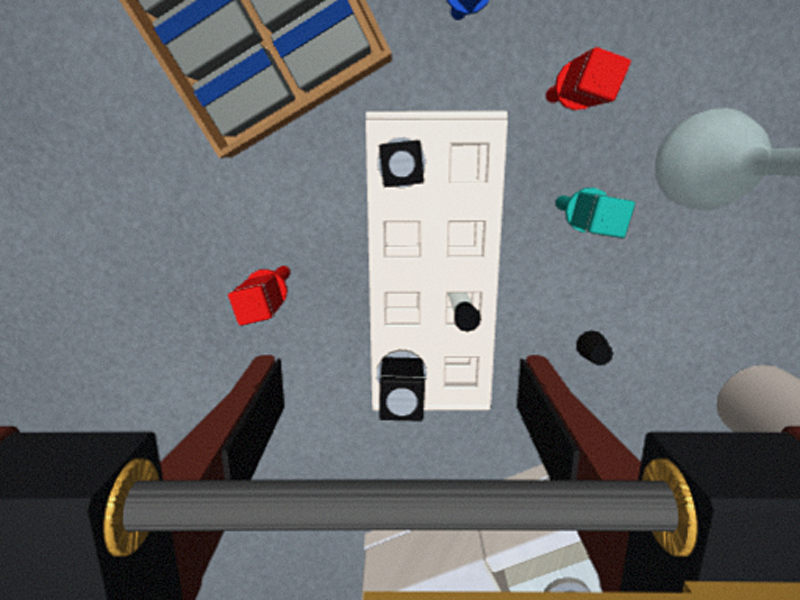

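The wrist view shows the rack with probe_a's head at (402,163), turned by a few degrees, and probe_b's head at (402,402), aligned with the rack. No other black square heads are present; red, turquoise and blue look-alikes lie outside the rack.

```bash
python3 - <<'E'
from h import *
pose=np.load('w2pose.npy');ci=manip.camera_info('wrist')
im=cv2.imread('pics/w2.png');g=im.max(2)
def bp(uv,z): return least_squares(lambda X:proj('wrist',[X[0],X[1],z],ci,pose)[0]-uv,(520,235)).x
for n,(u,v) in(('a',(402,163)),('b',(402,402))):
    u,v=u/1.5625,v/1.5625
    x0,y0=int(u)-9,int(v)-9
    m=(g[y0:y0+19,x0:x0+19]>90).astype(np.uint8)
    k,l,st,ce=cv2.connectedComponentsWithStats(m);i=l[9,9];c=ce[i]+[x0,y0]
    B=(g<70).astype(np.uint8);k,l2,st2,_=cv2.connectedComponentsWithStats(B)
    w=l2[int(v)-11:int(v)+12,int(u)-11:int(u)+12];j=np.bincount(w[w>0]).argmax()
    pts=np.argwhere(l2==j)[:,::-1].astype(np.float32)
    W=np.array([bp(p,130) for p in cv2.boxPoints(cv2.minAreaRect(pts))])
    e=W[1]-W[0];print(n,c,st[i][4],'disc xy',bp(c,130).round(1),'box',W.round(1).tolist(),'ctr',W.mean(0).round(1),'edge ang',np.degrees(np.arctan2(e[1],e[0])).round(1))
E
```

```text
a [256.74660633 104.51131222] 221 disc xy [538.6 308.9] box [[529.0, 322.3], [551.6, 318.7], [548.5, 295.5], [525.3, 299.2]] ctr [538.6 308.9] edge ang -9.2
b [256.86594203 256.70289855] 276 disc xy [497.4 163.7] box [[492.5, 197.4], [519.6, 189.7], [507.7, 145.8], [479.6, 153.8]] ctr [499.8 171.7] edge ang -15.9
```

```bash
python3 -c "
from h import *
plan(538.6,308.9,150,80.8,1)"
```

```text
[[1,15.4,-0.2,19.9,0,0,-0.023],[1,15.4,0.2,19.9,0,0,-0.023],[1,15.4,0.5,19.9,0,0,-0.023],[1,15.4,0.9,19.9,0,0,-0.023],[1,15.4,1.3,19.9,0,0,-0.023]]
```

```bash

python3 -m handwheel '[[1,15.4,-0.2,20,0,0,-0.023],[1,15.4,0.2,20,0,0,-0.023],[1,15.4,0.5,20,0,0,-0.023],[1,15.4,0.9,20,0,0,-0.023],[1,15.4,1.3,20,0,0,-0.023]]' >/dev/null
python3 -m handwheel '[[1,0,0,14,0,0,0],[1,0,0,14,0,0,0],[1,0,0,14,0,0,0],[1,0,0,14,0,0,0],[1,0,0,0,0,0,0]]'
python3 -m handwheel '[[1,0,0,0,0,0,0],[1,0,0,0,0,0,0],[1,0,0,0,0,0,0],[1,0,0,0,0,0,0],[1,0,0,0,0,0,0]]'
```

```text
clock: 4.83
ee_pos: [537.0, 308.5, 89.7]
ee_rot: [-179.8, 0.2, 80.8]
ft_force: [-0.6, -0.5, -0.1]
gripper_width: 88.1
grip_force: 0.0
clock: 5.25
ee_pos: [538.6, 310.2, 94.3]
ee_rot: [179.9, -0.1, 80.8]
ft_force: [0.3, -0.2, -0.1]
gripper_width: 87.4
grip_force: 0.0
```

```bash

python3 -m handwheel '[[0,0,0,0,0,0,0],[0,0,0,0,0,0,0],[0,0,0,0,0,0,0],[0,0,0,0,0,0,0],[0,0,0,0,0,0,0]]'>/dev/null
python3 -m handwheel '[[0,0,0,0,0,0,0],[0,0,0,0,0,0,0],[0,0,0,0,0,0,0],[0,0,0,0,0,0,0],[0,0,0,0,0,0,0]]'
python3 -m handwheel '[[0,0,0,-10,0,0,0],[0,0,0,-20,0,0,0],[0,0,0,-30,0,0,0],[0,0,0,-35,0,0,0],[0,0,0,-10,0,0,0]]'
python3 - <<'E'
from h import *
im=manip.snapshot('wrist');cv2.imwrite('pics/w3.png',im[:,:,::-1]);
s=manip.get_state();print(s['ee_pos'],s['ft_force'])
plan(597.7,-192,215,99.4,0,start=(538.6,309,199,80.8))
E
```

```text
clock: 6.08
ee_pos: [538.3, 310.0, 93.3]
ee_rot: [180.0, -0.0, 80.8]
ft_force: [0.9, -0.4, -0.5]
gripper_width: 24.8
grip_force: 0.2
clock: 6.5
ee_pos: [539.4, 310.7, 205.3]
ee_rot: [179.6, -0.3, 80.8]
ft_force: [1.7, 0.6, 0.6]
gripper_width: 24.0
grip_force: 30.0
[539.82772615 310.90788899 205.60047732] [-0.40244427 -0.12351736  1.53521419]
[[0,-32.3,9.2,-1.1,0,0,-0.022],[0,-32.5,8.5,-1.1,0,0,-0.022],[0,-32.7,7.8,-1.1,0,0,-0.022],[0,-32.9,7.1,-1.1,0,0,-0.022],[0,-33.0,6.4,-1.1,0,0,-0.022]]
[[0,-33.2,5.6,-1.1,0,0,-0.022],[0,-33.3,4.9,-1.0,0,0,-0.022],[0,-33.4,4.2,-1.1,0,0,-0.022],[0,-33.5,3.4,-1.0,0,0,-0.022],[0,-33.5,2.7,-1.1,0,0,-0.022]]
[[0,-33.6,1.9,-1.0,0,0,-0.022],[0,-33.6,1.2,-1.1,0,0,-0.022],[0,-33.6,0.5,-1.0,0,0,-0.022],[0,-33.6,-0.3,-1.1,0,0,-0.022],[0,-33.6,-1.0,-1.0,0,0,-0.022]]
```

```bash

python3 -m handwheel '[[0,-32.3,9.2,-3,0,0,-0.022],[0,-32.5,8.5,-2,0,0,-0.022],[0,-32.7,7.8,-2,0,0,-0.022],[0,-32.9,7.1,-1,0,0,-0.022],[0,-33,6.4,-1,0,0,-0.022]]' >/dev/null
python3 -m handwheel '[[0,-33.2,5.6,-1,0,0,-0.022],[0,-33.3,4.9,-1,0,0,-0.022],[0,-33.4,4.2,-1,0,0,-0.022],[0,-33.5,3.4,-1,0,0,-0.022],[0,-33.5,2.7,-1,0,0,-0.022]]' >/dev/null
python3 -m handwheel '[[0,-33.6,1.9,0,0,0,-0.022],[0,-33.6,1.2,0,0,0,-0.022],[0,-33.6,0.5,0,0,0,-0.022],[0,-33.6,-0.3,0,0,0,-0.022],[0,-33.6,-1,0,0,0,-0.022]]' >/dev/null
python3 -m handwheel '[[0,0,0,0,0,0,0],[0,0,0,0,0,0,0],[0,0,0,0,0,0,0],[0,0,0,0,0,0,0],[0,0,0,0,0,0,0]]'
python3 - <<'E'
from h import *
s=manip.get_state();im=manip.snapshot('wrist');cv2.imwrite('pics/w4.png',im[:,:,::-1])
np.save('w4pose.npy',np.array((s['ee_pos'],s['ee_rot'])));print(s['ee_pos'],s['ee_rot'])
p=(s['ee_pos'],s['ee_rot']);print(proj('wrist',[(597.7,-192,100),(583.4,-105.1,100)],pose=p),proj('wrist',np.array(p[0])-[0,0,69],pose=p))
c=im[60:310,96:416,::-1]
cv2.imwrite('pics/w4b.png',cv2.resize(c,(768,600),interpolation=cv2.INTER_CUBIC))
E
```

```text
clock: 8.22
ee_pos: [597.6, -189.5, 212.2]
ee_rot: [-180.0, -0.0, 99.8]
ft_force: [0.9, -0.6, -0.3]
gripper_width: 24.0
grip_force: 30.0
[ 597.63366255 -189.52869158  212.17904222] [-1.79999564e+02 -1.71494223e-02  9.98331167e+01]
[[256.87784918 193.55793016]
 [257.729614    95.28963106]] [[257.39750339 206.44973437]]
```

View pics/w4b.png

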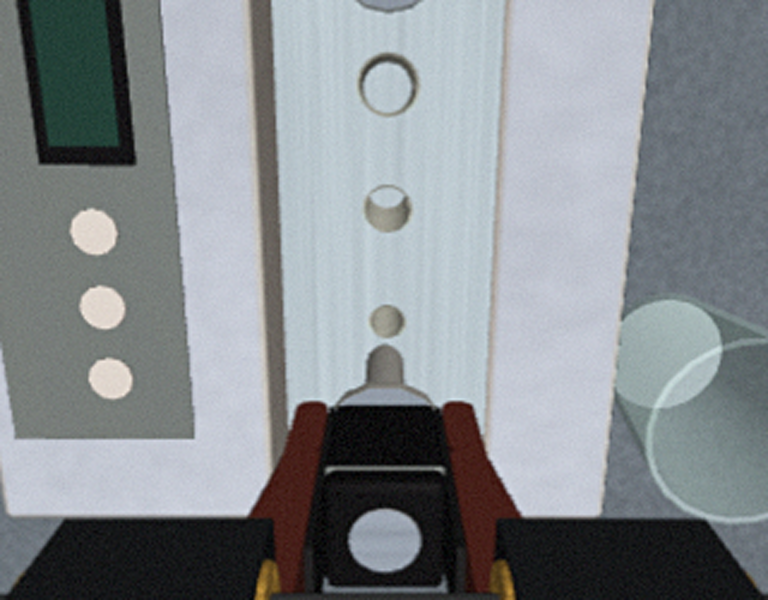

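The wrist view shows the 13 mm bore at crop (387,321), which agrees with the prediction. The stem tip's upper edge is at (385,345), the flange arc top at about (385,384), and the head disc at (385,540). I compare this with a model of the held probe to find its offset.

```bash
cat >> h.py <<'E'
def outline(dx,dy,dz,pose,r=(4.5,6,16,16)):
    "top rows of tip, taper, flange under/top rim and head disc centre, for a probe whose seat is at TCP-9+dz, shift dx,dy in tool axes"
    ci=manip.camera_info('wrist');p,e=pose;Rt=Ro.from_euler('xyz',e,degrees=True).as_matrix()
    t=np.linspace(0,2*np.pi,180,endpoint=False);o=[]
    for rr,z in zip(r,(69,64,9,4)):
        P=np.c_[dx+rr*np.cos(t),dy+rr*np.sin(t),np.full(180,z-dz)]@Rt.T+p
        q=proj('wrist',P,ci);o.append((q[:,0].mean(),q[:,1].min())) if 0 else None
        q=proj('wrist',P,ci,pose);o.append((q[:,0].mean(),q[:,1].min()))
    o.append(tuple(proj('wrist',np.array([dx,dy,-36-dz])@Rt.T+p,ci,pose)[0]))
    return np.array(o)
E
sed -i "/if 0 else None/d" h.py
python3 - <<'E'
from h import *
pose=np.load('w4pose.npy')
c=lambda o:((o-[96,60])*2.4).round(1).tolist()
for d in((0,0,0),(-2,0,0),(0,0,-2),(0,-.6,0)):print(d,c(outline(*d,pose)))
g=cv2.cvtColor(cv2.imread('pics/w4.png'),cv2.COLOR_BGR2GRAY)
print('col profile',g[188:232,255:258].mean(1).round(0).tolist())
for r in(207,212,216):print(r,g[r,240:275].tolist())
E
```

```text
(0, 0, 0) [[387.4, 338.7], [387.4, 339.2], [388.1, 371.4], [388.2, 378.8], [389.0, 528.4]]
(-2, 0, 0) [[387.4, 344.4], [387.4, 345.0], [388.1, 378.8], [388.2, 386.3], [389.0, 537.1]]
(0, 0, -2) [[387.3, 336.8], [387.4, 337.3], [388.0, 368.5], [388.1, 375.8], [388.9, 522.8]]
(0, -0.6, 0) [[385.6, 338.7], [385.6, 339.2], [385.7, 371.4], [385.8, 378.8], [386.0, 528.4]]
col profile [148.0, 154.0, 158.0, 154.0, 156.0, 156.0, 158.0, 154.0, 154.0, 157.0, 160.0, 151.0, 157.0, 199.0, 200.0, 153.0, 113.0, 114.0, 116.0, 114.0, 117.0, 116.0, 118.0, 115.0, 119.0, 116.0, 118.0, 121.0, 122.0, 119.0, 119.0, 111.0, 118.0, 134.0, 152.0, 156.0, 152.0, 156.0, 156.0, 158.0, 122.0, 24.0, 5.0, 16.0]
207 [199, 203, 201, 195, 195, 192, 194, 197, 201, 155, 94, 81, 91, 107, 110, 115, 113, 113, 124, 118, 119, 116, 139, 180, 195, 196, 195, 202, 197, 194, 194, 195, 201, 197, 195]
212 [197, 203, 197, 197, 193, 194, 199, 203, 156, 84, 78, 93, 96, 104, 113, 117, 117, 122, 126, 117, 124, 120, 110, 114, 169, 194, 199, 198, 194, 194, 194, 198, 200, 198, 190]
216 [195, 205, 199, 200, 194, 195, 196, 203, 143, 75, 85, 97, 107, 110, 109, 119, 120, 127, 124, 126, 122, 123, 110, 105, 166, 194, 197, 200, 196, 196, 192, 191, 202, 202, 194]
```

```bash

python3 -m handwheel '[[0,-0.5,0.9,0,0,0,0],[0,0,0,12,0,0,0],[0,0,0,12,0,0,0],[0,0,0,12,0,0,0],[0,0,0,4,0,0,0]]'
python3 -m handwheel '[[0,0,0,0,0,0,0],[0,0,0,1,0,0,0],[0,0,0,1,0,0,0],[0,0,0,1,0,0,0],[0,0,0,1,0,0,0]]'
```

```text
clock: 8.68
ee_pos: [597.4, -190.7, 168.1]
ee_rot: [-179.8, -0.1, 99.8]
ft_force: [0.3, 0.1, -1.5]
gripper_width: 24.0
grip_force: 30.0
clock: 9.1
ee_pos: [598.8, -191.4, 168.9]
ee_rot: [179.9, 0.0, 99.7]
ft_force: [-0.6, -0.5, -0.7]
gripper_width: 23.5
grip_force: 30.0
```

```bash

python3 -m handwheel '[[0,0,0,1,0,0,0],[0,0,0,1,0,0,0],[0,0,0,0,0,0,0],[0,0,0,0,0,0,0],[0,0,0,0,0,0,0]]'
```

```text
clock: 9.52
ee_pos: [598.5, -191.2, 166.3]
ee_rot: [180.0, 0.0, 99.7]
ft_force: [0.4, -0.2, -1.9]
gripper_width: 23.8
grip_force: 30.0
```

```bash

python3 -m handwheel '[[0,0,0,1.5,0,0,0],[0,0,0,1.5,0,0,0],[0,0,0,0,0,0,0],[0,0,0,0,0,0,0],[0,0,0,0,0,0,0]]'
```

```text
clock: 9.93
ee_pos: [598.5, -191.2, 163.3]
ee_rot: [-180.0, -0.0, 99.7]
ft_force: [-0.2, -0.7, -1.4]
gripper_width: 24.0
grip_force: 30.0
```

```bash

python3 -m handwheel '[[0,0,0,1.5,0,0,0],[0,0,0,1.5,0,0,0],[0,0,0,0,0,0,0],[0,0,0,0,0,0,0],[0,0,0,0,0,0,0]]'
```

```text
clock: 10.35
ee_pos: [598.5, -191.2, 160.3]
ee_rot: [-180.0, -0.0, 99.7]
ft_force: [1.3, 0.1, -1.0]
gripper_width: 24.1
grip_force: 30.0
```

```bash

python3 -m handwheel '[[0,0,0,1.5,0,0,0],[0,0,0,1.5,0,0,0],[0,0,0,1.5,0,0,0],[0,0,0,1.5,0,0,0],[0,0,0,0,0,0,0]]'
```

```text
clock: 10.77
ee_pos: [598.4, -191.2, 153.7]
ee_rot: [-180.0, -0.0, 99.7]
ft_force: [-0.2, -0.9, -1.4]
gripper_width: 23.8
grip_force: 30.0
```

```bash

python3 -m handwheel '[[0,0,0,1,0,0,0],[0,0,0,1,0,0,0],[0,0,0,1,0,0,0],[0,0,0,0,0,0,0],[0,0,0,0,0,0,0]]'
```

```text
clock: 11.18
ee_pos: [598.5, -191.2, 151.2]
ee_rot: [-180.0, -0.0, 99.7]
ft_force: [-0.5, 0.7, -1.8]
gripper_width: 24.0
grip_force: 30.0
```

```bash

python3 -m handwheel '[[0,0,0,1,0,0,0],[0,0,0,1,0,0,0],[0,0,0,1,0,0,0],[0,0,0,0,0,0,0],[0,0,0,0,0,0,0]]'
```

```text
clock: 11.6
ee_pos: [598.4, -191.2, 148.1]
ee_rot: [-180.0, -0.0, 99.7]
ft_force: [-0.1, -0.2, -0.3]
gripper_width: 24.1
grip_force: 30.0
```

```bash

python3 -m handwheel '[[0,0,0,1,0,0,0],[0,0,0,1,0,0,0],[0,0,0,1,0,0,0],[0,0,0,0,0,0,0],[0,0,0,0,0,0,0]]'
```

```text
clock: 12.02
ee_pos: [598.3, -191.3, 145.0]
ee_rot: [-180.0, -0.0, 99.7]
ft_force: [-1.0, -1.0, -1.5]
gripper_width: 23.7
grip_force: 30.0
```

```bash

python3 -m handwheel '[[0,0,0,1,0,0,0],[0,0,0,1,0,0,0],[0,0,0,1,0,0,0],[0,0,0,0,0,0,0],[0,0,0,0,0,0,0]]'
```

```text
clock: 12.43
ee_pos: [598.3, -191.3, 142.0]
ee_rot: [-180.0, -0.0, 99.7]
ft_force: [-1.3, -0.1, -0.9]
gripper_width: 23.9
grip_force: 30.0
```

```bash

python3 -m handwheel '[[0,0,0,1,0,0,0],[0,0,0,1,0,0,0],[0,0,0,1,0,0,0],[0,0,0,0,0,0,0],[0,0,0,0,0,0,0]]'
```

```text
clock: 12.85
ee_pos: [598.4, -191.2, 138.8]
ee_rot: [-180.0, -0.0, 99.7]
ft_force: [-1.6, -1.0, -1.0]
gripper_width: 23.7
grip_force: 30.0
```

```bash
python3 - <<'E'
from h import *
s=manip.get_state();im=manip.snapshot('wrist');cv2.imwrite('pics/w5.png',im[:,:,::-1])
print(s['ee_pos'],s['ft_force'],s['wrist_torque'])
sc=manip.snapshot('scene')[95:185,120:240,::-1]
a=cv2.resize(im[60:310,116:396,::-1],(504,450),interpolation=cv2.INTER_CUBIC)
b=cv2.resize(sc,(296,222),interpolation=cv2.INTER_CUBIC)
sd=cv2.resize(manip.snapshot('side')[105:195,250:370,::-1],(296,222),interpolation=cv2.INTER_CUBIC)
cv2.imwrite('pics/w5b.png',np.hstack([a,np.vstack([b,sd,np.zeros((6,296,3),np.uint8)])]))
E
```

```text
[ 598.3710902  -191.23524964  138.82894192] [-1.56432576 -1.02513782 -0.98838096] [-0.27439321  0.53472878 -0.01554956]
```

View pics/w5b.png

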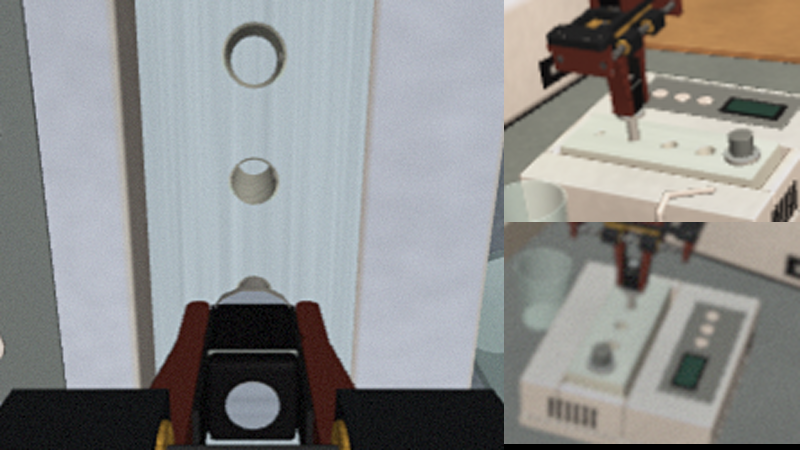

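The picture shows the stem well inside the 13 mm bore and upright, with no side force. I carry on down.

```bash

python3 -m handwheel '[[0,0,0,1.5,0,0,0],[0,0,0,1.5,0,0,0],[0,0,0,1.5,0,0,0],[0,0,0,1.5,0,0,0],[0,0,0,0,0,0,0]]'
```

```text
clock: 13.42
ee_pos: [598.4, -191.2, 132.6]
ee_rot: [-180.0, -0.0, 99.7]
ft_force: [-2.7, -1.1, -2.2]
gripper_width: 23.7
grip_force: 30.0
```

```bash

python3 -m handwheel '[[0,0,0,1.5,0,0,0],[0,0,0,1.5,0,0,0],[0,0,0,1.5,0,0,0],[0,0,0,1.5,0,0,0],[0,0,0,0,0,0,0]]'
```

```text
clock: 13.83
ee_pos: [598.4, -191.2, 126.5]
ee_rot: [-180.0, -0.0, 99.7]
ft_force: [-3.5, -1.3, -2.7]
gripper_width: 23.8
grip_force: 30.0
```

```bash

python3 -m handwheel '[[0,0,0,1.5,0,0,0],[0,0,0,1.5,0,0,0],[0,0,0,1.5,0,0,0],[0,0,0,1.5,0,0,0],[0,0,0,0,0,0,0]]'
```

```text
clock: 14.25
ee_pos: [598.4, -191.2, 120.6]
ee_rot: [-180.0, -0.0, 99.7]
ft_force: [-3.9, -1.2, -2.7]
gripper_width: 23.9
grip_force: 30.0
```

```bash

python3 -m handwheel '[[0,0,0,1.5,0,0,0],[0,0,0,1.5,0,0,0],[0,0,0,1.5,0,0,0],[0,0,0,1.5,0,0,0],[0,0,0,0,0,0,0]]'
```

```text
clock: 14.67
ee_pos: [598.4, -191.2, 114.8]
ee_rot: [-180.0, -0.0, 99.7]
ft_force: [-2.5, -0.6, -2.1]
gripper_width: 24.2
grip_force: 30.0
```

```bash

python3 -m handwheel '[[0,0,0,1,0,0,0],[0,0,0,1,0,0,0],[0,0,0,1,0,0,0],[0,0,0,0,0,0,0],[0,0,0,0,0,0,0]]'
```

```text
clock: 15.08
ee_pos: [598.5, -191.2, 112.1]
ee_rot: [-180.0, -0.0, 99.7]
ft_force: [-4.6, -0.4, -1.0]
gripper_width: 23.8
grip_force: 30.0
```

```bash

python3 -m handwheel '[[0,0,0,0.7,0,0,0],[0,0,0,0.7,0,0,0],[0,0,0,0,0,0,0],[0,0,0,0,0,0,0],[0,0,0,0,0,0,0]]'
```

```text
clock: 15.5
ee_pos: [598.5, -191.2, 110.7]
ee_rot: [-180.0, -0.0, 99.7]
ft_force: [-4.8, -1.0, -1.0]
gripper_width: 24.0
grip_force: 30.0
```

```bash

python3 -m handwheel '[[0,0,0,0.7,0,0,0],[0,0,0,0.7,0,0,0],[0,0,0,0,0,0,0],[0,0,0,0,0,0,0],[0,0,0,0,0,0,0]]'
```

```text
clock: 15.92
ee_pos: [598.5, -191.2, 109.5]
ee_rot: [-180.0, -0.0, 99.7]
ft_force: [-5.5, -1.1, -0.3]
gripper_width: 23.8
grip_force: 30.0
```

```bash
python3 - <<'E'
from h import *
s=manip.get_state();im=manip.snapshot('wrist');cv2.imwrite('pics/w6.png',im[:,:,::-1])
print(s['ee_pos'],s['ft_force'],s['wrist_torque'])
sc=manip.snapshot('scene')[95:185,120:240,::-1]
a=cv2.resize(im[100:310,136:376,::-1],(504,441),interpolation=cv2.INTER_CUBIC)
b=cv2.resize(sc,(296,222),interpolation=cv2.INTER_CUBIC)
sd=cv2.resize(manip.snapshot('side')[105:195,250:370,::-1],(296,219),interpolation=cv2.INTER_CUBIC)
cv2.imwrite('pics/w6b.png',np.hstack([a,np.vstack([b,sd])]))
E
```

```text
[ 598.48220711 -191.20943903  109.45494239] [-5.49325725 -1.11265221 -0.25507716] [-0.20502398  0.92403254  0.00518781]
```

View pics/w6b.png

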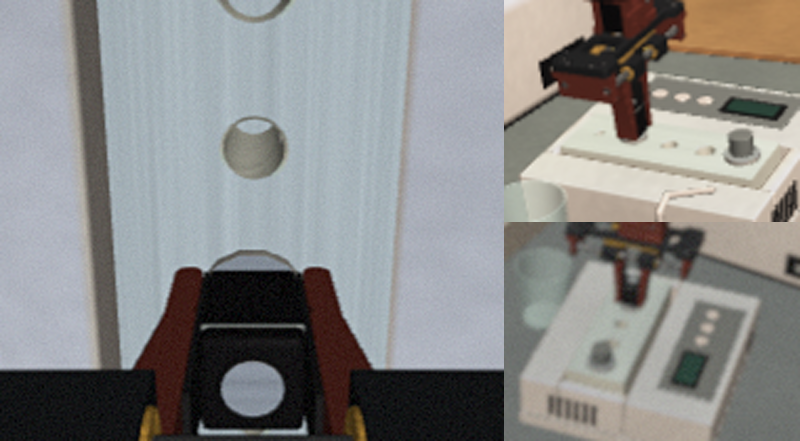

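The flange is now right at the block face, in the 13 mm bore. Small steps until the contact shows in the force.

```bash

python3 -m handwheel '[[0,0,0,0.5,0,0,0],[0,0,0,0.5,0,0,0],[0,0,0,0,0,0,0],[0,0,0,0,0,0,0],[0,0,0,0,0,0,0]]'
```

```text
clock: 16.48
ee_pos: [598.5, -191.3, 108.5]
ee_rot: [-180.0, 0.0, 99.7]
ft_force: [-4.5, -0.4, 0.3]
gripper_width: 23.9
grip_force: 30.0
```

```bash

python3 -m handwheel '[[0,0,0,0.5,0,0,0],[0,0,0,0.5,0,0,0],[0,0,0,0,0,0,0],[0,0,0,0,0,0,0],[0,0,0,0,0,0,0]]'
```

```text
clock: 16.9
ee_pos: [598.5, -191.3, 108.0]
ee_rot: [180.0, 0.0, 99.7]
ft_force: [-5.9, -0.9, 1.9]
gripper_width: 23.8
grip_force: 30.0
```

```bash

python3 -m handwheel '[[0,0,0,0.5,0,0,0],[0,0,0,0.5,0,0,0],[0,0,0,0,0,0,0],[0,0,0,0,0,0,0],[0,0,0,0,0,0,0]]'
```

```text
clock: 17.32
ee_pos: [598.6, -191.3, 108.0]
ee_rot: [180.0, 0.0, 99.7]
ft_force: [-7.4, -0.4, 5.3]
gripper_width: 23.9
grip_force: 30.0
```

```bash

python3 -m handwheel '[[0,0,0,0.5,0,0,0],[0,0,0,0.5,0,0,0],[0,0,0,0,0,0,0],[0,0,0,0,0,0,0],[0,0,0,0,0,0,0]]'
```

```text
clock: 17.73
ee_pos: [598.6, -191.3, 108.0]
ee_rot: [179.9, 0.1, 99.7]
ft_force: [-8.3, -0.3, 8.4]
gripper_width: 24.0
grip_force: 30.0
```

```bash

python3 -m handwheel '[[0,0,0,0.7,0,0,0],[0,0,0,0.7,0,0,0],[0,0,0,0.6,0,0,0],[0,0,0,0,0,0,0],[0,0,0,0,0,0,0]]'
```

```text
clock: 18.15
ee_pos: [598.7, -191.4, 107.9]
ee_rot: [179.9, 0.1, 99.7]
ft_force: [-11.6, 1.1, 15.6]
gripper_width: 24.0
grip_force: 30.0
```

Firm stop at 107.9 with 15 N: home. I relieve the push, open and retract.

```bash

python3 -m handwheel '[[0,0,0,-1.5,0,0,0],[0,0,0,-1.5,0,0,0],[0.5,0,0,0,0,0,0],[0.5,0,0,0,0,0,0],[0.6,0,0,0,0,0,0]]'
python3 -m handwheel '[[0.7,0,0,0,0,0,0],[0.7,0,0,0,0,0,0],[0.7,0,0,-20,0,0,0],[0.7,0,0,-35,0,0,0],[1,0,0,-35,0,0,0]]'
python3 -c "
from h import *
im=manip.snapshot('wrist');cv2.imwrite('pics/w7.png',im[:,:,::-1])
plan(497.4,163,215,74.1,1)"
```

```text
clock: 18.57
ee_pos: [599.5, -191.0, 106.7]
ee_rot: [179.9, 0.0, 99.8]
ft_force: [-1.0, 0.1, -0.1]
gripper_width: 40.1
grip_force: 0.0
clock: 18.98
ee_pos: [597.9, -190.8, 195.5]
ee_rot: [-179.8, -0.1, 99.8]
ft_force: [0.4, -0.1, -0.1]
gripper_width: 65.1
grip_force: 0.0
[[1,36.7,-4.1,-0.9,0,0,0.045],[1,36.5,-5.8,-0.9,0,0,0.045],[1,36.2,-7.4,-0.9,0,0,0.045],[1,35.8,-9.0,-0.9,0,0,0.045],[1,35.4,-10.6,-0.9,0,0,0.045]]
[[1,34.8,-12.2,-0.9,0,0,0.045],[1,34.3,-13.8,-0.9,0,0,0.045],[1,33.6,-15.3,-0.9,0,0,0.045],[1,32.9,-16.8,-0.9,0,0,0.045],[1,32.0,-18.2,-0.9,0,0,0.045]]
```

```bash

python3 -m handwheel '[[1,36.7,-4.1,-2,0,0,0.045],[1,36.5,-5.8,-2,0,0,0.045],[1,36.2,-7.4,-1,0,0,0.045],[1,35.8,-9,-1,0,0,0.045],[1,35.4,-10.6,-1,0,0,0.045]]' >/dev/null
python3 -m handwheel '[[1,34.8,-12.2,0,0,0,0.045],[1,34.3,-13.8,0,0,0,0.045],[1,33.6,-15.3,0,0,0,0.045],[1,32.9,-16.8,0,0,0,0.045],[1,32,-18.2,0,0,0,0.045]]' >/dev/null
python3 -m handwheel '[[1,0,0,20,0,0,0],[1,0,0,20,0,0,0],[1,0,0,15,0,0,0],[1,0,0,0,0,0,0],[1,0,0,0,0,0,0]]'
python3 - <<'E'
from h import *
s=manip.get_state();im=manip.snapshot('wrist');cv2.imwrite('pics/w8.png',im[:,:,::-1]);ci=manip.camera_info('wrist')
pose=(s['ee_pos'],s['ee_rot']);print(pose)
u,v=proj('wrist',(497.4,163.7,130),ci,pose)[0];print(u,v)
g=im.max(2);m=(g>90).astype(np.uint8);m[:int(v)-25]=0;m[int(v)+25:]=0;m[:,:int(u)-25]=0;m[:,int(u)+25:]=0
k,l,st,ce=cv2.connectedComponentsWithStats(m);
for i in range(1,k):
    if st[i][4]>100:print(st[i],ce[i],least_squares(lambda X:proj('wrist',[X[0],X[1],130],ci,pose)[0]-ce[i],(500,160)).x)
plan(497.4,163.7,94,74.1,1)
E
```

```text
clock: 20.28
ee_pos: [495.4, 163.5, 147.8]
ee_rot: [-179.9, 0.0, 74.0]
ft_force: [-0.6, 0.2, 0.6]
gripper_width: 88.0
grip_force: 0.0
(array([495.39961022, 163.47331631, 147.78714576]), array([-1.79920916e+02,  3.50425154e-02,  7.39706139e+01]))
261.30776196780846 231.03141246535532
[236 206  50  50 419] [255.02386635 243.09307876] [491.12787691 156.5943087 ]
[246 217  32  29 740] [261.67027027 230.85      ] [497.65906182 163.75791522]
[[1,0.1,0.2,11.0,0,0,-0.001],[1,0.1,0.3,11.0,0,0,-0.001],[1,0.1,0.2,11.0,0,0,-0.001],[1,0.2,0.3,11.0,0,0,-0.001],[1,0.1,0.2,11.1,0,0,-0.001]]
```

```bash

python3 -m handwheel '[[1,0.6,1.6,12,0,0,0],[1,0,0,14,0,0,0],[1,0,0,14,0,0,0],[1,0,0,14,0,0,0],[1,0,0,0,0,0,0]]'
python3 -m handwheel '[[1,0,0,0,0,0,0],[1,0,0,0,0,0,0],[0,0,0,0,0,0,0],[0,0,0,0,0,0,0],[0,0,0,0,0,0,0]]'
python3 -m handwheel '[[0,0,0,0,0,0,0],[0,0,0,0,0,0,0],[0,0,0,0,0,0,0],[0,0,0,0,0,0,0],[0,0,0,0,0,0,0]]'
```

```text
clock: 20.75
ee_pos: [496.6, 163.0, 91.7]
ee_rot: [-179.8, 0.1, 73.9]
ft_force: [-0.5, 0.2, -0.9]
gripper_width: 87.7
grip_force: 0.0
clock: 21.17
ee_pos: [498.0, 163.7, 95.4]
ee_rot: [179.9, -0.0, 74.0]
ft_force: [-0.1, -0.2, 0.3]
gripper_width: 71.8
grip_force: 0.0
clock: 21.58
ee_pos: [497.5, 163.6, 94.4]
ee_rot: [-180.0, 0.0, 74.0]
ft_force: [-0.8, -0.7, -0.9]
gripper_width: 37.8
grip_force: 0.0
```

```bash

python3 -m handwheel '[[0,0,0,0,0,0,0],[0,0,0,0,0,0,0],[0,0,0,0,0,0,0],[0,0,0,-5,0,0,0],[0,0,0,-20,0,0,0]]'
python3 -m handwheel '[[0,0,0,-30,0,0,0],[0,0,0,-35,0,0,0],[0,0,0,-31,0,0,0],[0,0,0,0,0,0,0],[0,0,0,0,0,0,0]]'
python3 -c "
from h import *
plan(583.4,-105.1,215,99.4,0,start=(497.6,163.8,215,74))"
```

```text
clock: 22.0
ee_pos: [497.2, 162.4, 115.8]
ee_rot: [-179.9, 0.2, 73.9]
ft_force: [6.7, -1.5, -4.6]
gripper_width: 30.0
grip_force: 30.0
clock: 22.42
ee_pos: [498.2, 163.8, 217.9]
ee_rot: [179.8, -0.1, 74.0]
ft_force: [-0.3, -0.0, -3.1]
gripper_width: 29.9
grip_force: 30.0
[[0,-23.5,15.7,-0.0,0,0,-0.044],[0,-24.1,14.6,-0.0,0,0,-0.044],[0,-24.8,13.5,-0.0,0,0,-0.044],[0,-25.3,12.4,-0.0,0,0,-0.044],[0,-25.9,11.3,-0.0,0,0,-0.044]]
[[0,-26.3,10.2,-0.0,0,0,-0.044],[0,-26.8,9.0,-0.0,0,0,-0.044],[0,-27.1,7.8,-0.0,0,0,-0.044],[0,-27.5,6.6,-0.0,0,0,-0.044],[0,-27.7,5.4,-0.0,0,0,-0.044]]
```

```bash

python3 -m handwheel '[[0,-23.5,15.7,0,0,0,-0.044],[0,-24.1,14.6,0,0,0,-0.044],[0,-24.8,13.5,0,0,0,-0.044],[0,-25.3,12.4,0,0,0,-0.044],[0,-25.9,11.3,0,0,0,-0.044]]' >/dev/null
python3 -m handwheel '[[0,-26.3,10.2,0,0,0,-0.044],[0,-26.8,9,0,0,0,-0.044],[0,-27.1,7.8,0,0,0,-0.044],[0,-27.5,6.6,0,0,0,-0.044],[0,-27.7,5.4,0,0,0,-0.044]]' >/dev/null
python3 -m handwheel '[[0,0,0,0,0,0,0],[0,0,0,0,0,0,0],[0,0,0,0,0,0,0],[0,0,0,0,0,0,0],[0,0,0,0,0,0,0]]'
python3 - <<'E'
from h import *
s=manip.get_state();im=manip.snapshot('wrist');cv2.imwrite('pics/w9.png',im[:,:,::-1])
pose=(s['ee_pos'],s['ee_rot']);np.save('w9pose.npy',np.array(pose));print(pose)
print(proj('wrist',[(583.4,-105.1,100),(576.2,-61.7,128)],pose=pose))
print(((outline(0,0,0,pose,(8.5,10,19,19))-[176,60])*[4,4]).round(1).tolist())
c=cv2.resize(im[140:290,156:356,::-1],(800,600),interpolation=cv2.INTER_CUBIC)
cv2.imwrite('pics/w9b.png',c)
E
```

```text
clock: 23.67
ee_pos: [582.9, -104.2, 215.2]
ee_rot: [-180.0, -0.0, 99.2]
ft_force: [-0.8, 0.4, -2.4]
gripper_width: 29.7
grip_force: 30.0
(array([ 582.87013311, -104.24237133,  215.21598207]), array([-1.79976017e+02, -2.65588012e-02,  9.92370072e+01]))
[[257.71938204 191.09978071]
 [257.70322047 149.521771  ]]
[[325.7, 545.4], [325.7, 545.9], [326.9, 600.2], [327.0, 612.0], [328.4, 880.5]]
```

View pics/w9b.png

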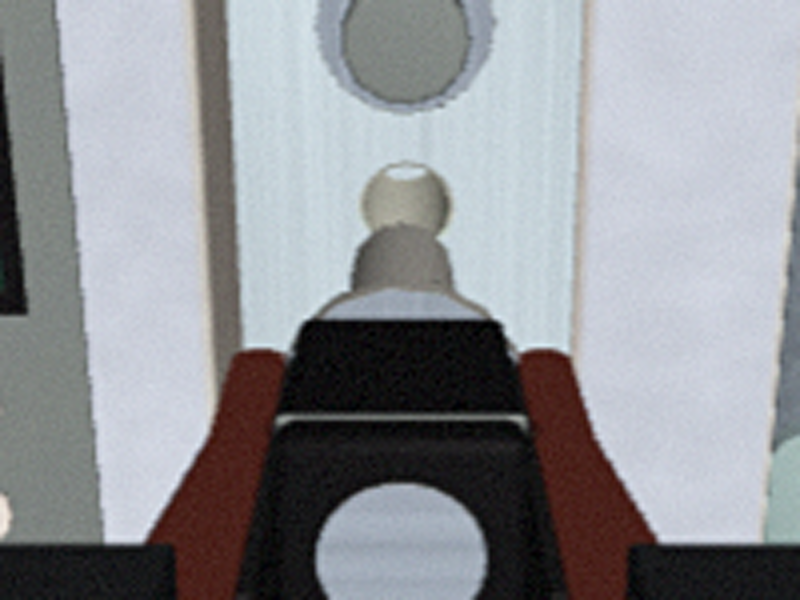

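The picture shows the 21 mm bore at crop (406,205), where predicted. The stem tip's top edge is at (402,224) and the head disc at (402,563), so the tip is about 0.7 mm off in tool -y. The shift needed is x -0.9, y +1.1, then straight down.

```bash

python3 -m handwheel '[[0,-0.9,1.1,0,0,0,0],[0,0,0,12,0,0,0],[0,0,0,12,0,0,0],[0,0,0,12,0,0,0],[0,0,0,5,0,0,0]]'
python3 -m handwheel '[[0,0,0,0,0,0,0],[0,0,0,1.5,0,0,0],[0,0,0,1.5,0,0,0],[0,0,0,1.5,0,0,0],[0,0,0,0,0,0,0]]'
```

```text
clock: 24.13
ee_pos: [583.2, -105.8, 170.7]
ee_rot: [-179.8, -0.1, 99.2]
ft_force: [-0.3, -0.0, -2.5]
gripper_width: 29.8
grip_force: 30.0
clock: 24.55
ee_pos: [584.5, -106.2, 170.2]
ee_rot: [180.0, 0.0, 99.2]
ft_force: [0.0, 0.4, -1.6]
gripper_width: 29.6
grip_force: 30.0
```

```bash

python3 -m handwheel '[[0,0,0,1.5,0,0,0],[0,0,0,1.5,0,0,0],[0,0,0,0,0,0,0],[0,0,0,0,0,0,0],[0,0,0,0,0,0,0]]'
```

```text
clock: 24.97
ee_pos: [584.4, -106.2, 167.0]
ee_rot: [180.0, 0.0, 99.2]
ft_force: [-0.1, -0.2, -2.5]
gripper_width: 30.0
grip_force: 30.0
```

```bash

python3 -m handwheel '[[0,0,0,1.5,0,0,0],[0,0,0,1.5,0,0,0],[0,0,0,0,0,0,0],[0,0,0,0,0,0,0],[0,0,0,0,0,0,0]]'
```

```text
clock: 25.38
ee_pos: [584.3, -106.2, 163.9]
ee_rot: [-180.0, -0.0, 99.2]
ft_force: [-0.1, 0.2, -2.2]
gripper_width: 30.0
grip_force: 30.0
```

```bash

python3 -m handwheel '[[0,0.6,0,0,0,0,0],[0,0,0,1.5,0,0,0],[0,0,0,1.5,0,0,0],[0,0,0,0,0,0,0],[0,0,0,0,0,0,0]]'
```

```text
clock: 25.8
ee_pos: [584.3, -105.8, 160.8]
ee_rot: [-180.0, 0.0, 99.2]
ft_force: [0.1, -1.5, -2.6]
gripper_width: 30.4
grip_force: 30.0
```

```bash

python3 -m handwheel '[[0,0,0,1.5,0,0,0],[0,0,0,1.5,0,0,0],[0,0,0,0,0,0,0],[0,0,0,0,0,0,0],[0,0,0,0,0,0,0]]'
```

```text
clock: 26.22
ee_pos: [584.3, -105.8, 157.8]
ee_rot: [-180.0, 0.0, 99.2]
ft_force: [0.4, -2.0, -2.9]
gripper_width: 29.9
grip_force: 30.0
```

```bash

python3 -m handwheel '[[0,0,0,1.5,0,0,0],[0,0,0,1.5,0,0,0],[0,0,0,0,0,0,0],[0,0,0,0,0,0,0],[0,0,0,0,0,0,0]]'
```

```text
clock: 26.63
ee_pos: [584.3, -105.7, 154.8]
ee_rot: [-180.0, 0.0, 99.2]
ft_force: [-0.3, -4.5, -2.0]
gripper_width: 29.5
grip_force: 30.0
```

```bash

python3 -m handwheel '[[0,-0.7,0,0,0,0,0],[0,0,0,0,0,0,0],[0,0,0,1,0,0,0],[0,0,0,1,0,0,0],[0,0,0,0,0,0,0]]'
```

```text
clock: 27.05
ee_pos: [584.3, -106.0, 152.7]
ee_rot: [-180.0, -0.0, 99.2]
ft_force: [0.6, -1.1, -1.5]
gripper_width: 29.8
grip_force: 30.0
```

```bash

python3 -m handwheel '[[0,0,0,1.5,0,0,0],[0,0,0,1.5,0,0,0],[0,0,0,0,0,0,0],[0,0,0,0,0,0,0],[0,0,0,0,0,0,0]]'
```

```text
clock: 27.47
ee_pos: [584.2, -106.0, 149.6]
ee_rot: [-180.0, -0.0, 99.2]
ft_force: [-0.7, 0.9, -1.4]
gripper_width: 30.0
grip_force: 30.0
```

```bash

python3 -m handwheel '[[0,0,0,1.5,0,0,0],[0,0,0,1.5,0,0,0],[0,0,0,0,0,0,0],[0,0,0,0,0,0,0],[0,0,0,0,0,0,0]]'
```

```text
clock: 27.88
ee_pos: [584.0, -106.3, 146.5]
ee_rot: [-179.9, -0.0, 99.2]
ft_force: [-3.3, -0.6, -1.3]
gripper_width: 30.0
grip_force: 30.0
```

Good: the side force is gone and the ball is now felt in x. Continuing.

```bash

python3 -m handwheel '[[0,0,0,1.5,0,0,0],[0,0,0,1.5,0,0,0],[0,0,0,1.5,0,0,0],[0,0,0,1,0,0,0],[0,0,0,0,0,0,0]]'
```

```text
clock: 28.3
ee_pos: [584.0, -106.3, 141.0]
ee_rot: [-179.9, -0.0, 99.2]
ft_force: [-3.7, -1.2, -0.3]
gripper_width: 29.8
grip_force: 30.0
```

```bash

python3 -m handwheel '[[0,0,0,1.5,0,0,0],[0,0,0,1.5,0,0,0],[0,0,0,1.5,0,0,0],[0,0,0,1.5,0,0,0],[0,0,0,0,0,0,0]]'
```

```text
clock: 28.72
ee_pos: [584.0, -106.3, 134.8]
ee_rot: [-179.9, -0.0, 99.2]
ft_force: [-3.5, -1.5, -1.7]
gripper_width: 30.0
grip_force: 30.0
```

```bash

python3 -m handwheel '[[0,0,0,1.5,0,0,0],[0,0,0,1.5,0,0,0],[0,0,0,1.5,0,0,0],[0,0,0,1.5,0,0,0],[0,0,0,0,0,0,0]]'
```

```text
clock: 29.13
ee_pos: [584.0, -106.3, 128.9]
ee_rot: [-179.9, -0.0, 99.2]
ft_force: [-4.1, -1.2, -2.0]
gripper_width: 29.5
grip_force: 30.0
```

```bash

python3 -m handwheel '[[0,0,0,1.5,0,0,0],[0,0,0,1.5,0,0,0],[0,0,0,1.5,0,0,0],[0,0,0,1.5,0,0,0],[0,0,0,0,0,0,0]]'
```

```text
clock: 29.55
ee_pos: [584.0, -106.3, 122.9]
ee_rot: [-179.9, -0.0, 99.2]
ft_force: [-5.0, -2.0, -2.2]
gripper_width: 29.6
grip_force: 30.0
```

```bash

python3 -m handwheel '[[0,0,0,1.5,0,0,0],[0,0,0,1.5,0,0,0],[0,0,0,1.5,0,0,0],[0,0,0,1.5,0,0,0],[0,0,0,0,0,0,0]]'
```

```text
clock: 29.97
ee_pos: [584.0, -106.3, 116.9]
ee_rot: [-179.9, -0.0, 99.2]
ft_force: [-4.4, -0.9, -1.8]
gripper_width: 29.7
grip_force: 30.0
```

```bash

python3 -m handwheel '[[0,0,0,1.5,0,0,0],[0,0,0,1.5,0,0,0],[0,0,0,1,0,0,0],[0,0,0,0.5,0,0,0],[0,0,0,0,0,0,0]]'
```

```text
clock: 30.38
ee_pos: [584.0, -106.3, 112.7]
ee_rot: [-179.9, -0.0, 99.2]
ft_force: [-6.5, -1.6, -0.9]
gripper_width: 30.0
grip_force: 30.0
```

```bash

python3 -m handwheel '[[0,0,0,1,0,0,0],[0,0,0,1,0,0,0],[0,0,0,0.5,0,0,0],[0,0,0,0,0,0,0],[0,0,0,0,0,0,0]]'
```

```text
clock: 30.8
ee_pos: [584.0, -106.3, 110.3]
ee_rot: [-179.9, -0.0, 99.2]
ft_force: [-5.9, -0.3, -0.7]
gripper_width: 30.0
grip_force: 30.0
```

```bash

python3 -m handwheel '[[0,0,0,0.6,0,0,0],[0,0,0,0.6,0,0,0],[0,0,0,0.6,0,0,0],[0,0,0,0,0,0,0],[0,0,0,0,0,0,0]]'
```

```text
clock: 31.22
ee_pos: [584.1, -106.4, 109.4]
ee_rot: [-180.0, 0.0, 99.2]
ft_force: [-7.2, -1.0, 3.5]
gripper_width: 29.7
grip_force: 30.0
```

```bash

python3 -m handwheel '[[0,0,0,0.6,0,0,0],[0,0,0,0.6,0,0,0],[0,0,0,0.6,0,0,0],[0,0,0,0,0,0,0],[0,0,0,0,0,0,0]]'
```

```text
clock: 31.63
ee_pos: [584.1, -106.4, 109.3]
ee_rot: [180.0, 0.0, 99.2]
ft_force: [-9.9, -1.1, 10.8]
gripper_width: 29.9
grip_force: 30.0
```

Firm stop at 109.3, which matches the grasp height. One more gentle press, then release.

```bash

python3 -m handwheel '[[0,0,0,0.6,0,0,0],[0,0,0,0.6,0,0,0],[0,0,0,0,0,0,0],[0,0,0,0,0,0,0],[0,0,0,0,0,0,0]]'
python3 -m handwheel '[[0,0,0,-1.4,0,0,0],[0,0,0,-1.4,0,0,0],[0.6,0,0,0,0,0,0],[0.6,0,0,0,0,0,0],[0.7,0,0,0,0,0,0]]'
python3 -m handwheel '[[0.75,0,0,0,0,0,0],[0.75,0,0,0,0,0,0],[0.75,0,0,-20,0,0,0],[0.75,0,0,-35,0,0,0],[0.75,0,0,-35,0,0,0]]'
python3 -m handwheel '[[1,-10,0,-30,0,0,0],[1,-10,0,0,0,0,0],[1,-10,0,0,0,0,0],[1,0,0,0,0,0,0],[1,0,0,0,0,0,0]]'
python3 - <<'E'
from h import *
s=manip.get_state();im=manip.snapshot('wrist');cv2.imwrite('pics/w10.png',im[:,:,::-1]);ci=manip.camera_info('wrist')
pose=(s['ee_pos'],s['ee_rot']);print(pose)
g=im.max(2)
for P in((583.4,-105.1),(597.7,-192)):
    u,v=proj('wrist',(*P,145),ci,pose)[0]
    x0,y0=int(u)-14,int(v)-14
    k,l,st,ce=cv2.connectedComponentsWithStats((g[y0:y0+29,x0:x0+29]>90).astype(np.uint8));i=l[14,14];c=ce[i]+[x0,y0]
    w=least_squares(lambda X:proj('wrist',[X[0],X[1],145],ci,pose)[0]-c,P).x
    d=st[i][2];print(P,(u,v),c,st[i],w.round(1))
E
```

```text
clock: 32.05
ee_pos: [584.2, -106.4, 109.3]
ee_rot: [179.9, 0.1, 99.2]
ft_force: [-11.3, 0.6, 13.9]
gripper_width: 29.8
grip_force: 30.0
clock: 32.47
ee_pos: [585.4, -106.0, 108.9]
ee_rot: [179.8, 0.0, 99.2]
ft_force: [-0.4, 0.1, -0.9]
gripper_width: 46.3
grip_force: 0.0
clock: 32.88
ee_pos: [583.7, -105.9, 197.7]
ee_rot: [-179.8, -0.1, 99.2]
ft_force: [0.7, -0.8, 0.4]
gripper_width: 65.7
grip_force: 0.0
clock: 33.3
ee_pos: [588.6, -136.2, 226.0]
ee_rot: [-179.8, -0.1, 99.1]
ft_force: [0.7, -0.4, -0.5]
gripper_width: 88.3
grip_force: 0.0
(array([ 588.64997336, -136.19940613,  226.00760823]), array([-1.79817375e+02, -1.02107831e-01,  9.91053774e+01]))
(583.4, -105.1) (np.float64(257.38326024153656), np.float64(165.00752337737563)) [256.13097713 165.42203742] [  1   3  25  24 481] [ 582.4 -105.6]
(597.7, -192) (np.float64(257.77194420978765), np.float64(261.6147810085428)) [257.10055866 262.64804469] [  6   9  17  14 179] [ 597.3 -193.1]
```

```bash
python3 -c "
from rig import manip
print(manip.close_job())"
```

```text
the job is handed in; nothing more can be done
None
```

I put the 12 mm probe in the 13 mm bore and the 20 mm probe in the 21 mm bore, pressed each to a firm stop at the block face (about 16 N and 14 N), and handed the job in at about 33 s with the gripper clear; the hand-in returned no verdict.

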